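# Lay the cassette down and send the sampler carriage home

### The job

The cassette stands upright on the sampler's parked carriage, too tall to pass under the white hood: tip it forward over the step so that it lies flat on the carriage's deck. Then push the carriage by its blue plate, which is stuck at first and has to be broken free, on under the hood until it is fully home against the end stop hidden inside, gently, without ramming it. Leave the vials and other things around it where they stand, and let go.

Things in the scene. Friction and masses are not known exactly. Their poses are not given: they have to be found in the camera images.
- sampler: Fixed sampler: black bed 390 x 130 mm, top 12 mm above the table, carrying the sliding carriage, with a white and grey hood over its far part. Origin on the table under the middle of the parked carriage's push face; x along the rail, the way the carriage goes in; y left, z up. The bed runs from x = -20 to 370 mm.
- hood_edge (a point): middle of the hood's lower front edge, at x = 140 mm in the sampler's frame, 105 mm up. The hood reaches from here to x = 370, y = +-115, top 195 mm up, front face upright, with a tunnel 130 mm wide open to the front. An upright tool cannot follow the push plate in: tilt it 35 to 45 degrees, fingertips leading in +x, the gripper's body held back to -x.
- push_face (a point): centre of the blue push plate's face that looks away from the hood (-x of the sampler). The plate is 80 mm wide (y), 8 mm thick, from 14 to 60 mm above the table; this point is 40 mm up. Axes as sampler. It travels with the carriage; when home it lies 4 to 24 mm inside the hood's front edge.
- deck (a point): centre of the top of the carriage's raised deck, 28 mm above the table, 100 mm beyond push_face; axes as sampler. The deck runs from x = -50 mm (the step) to +51 mm (a fence 7 mm high); side lips 7 mm high at y = +-41 mm. Behind the step is the well, 8 mm deeper (20 mm above the table), 42 mm long, up to the push plate.
- cassette: white box, blue cap with orange dot, 36 x 46 x 95 mm, 0.2 to 0.42 kg; origin at the centre of the end without cap, z to the cap. Stands cap up in the well, front face 1 to 3 mm from the step, top 115 mm up. Pushed towards the hood high on its back it pivots over the step and lies on the deck, cap to the hood (origin then 55 to 75 mm behind deck, 18 mm above it); pushed low it does not tip.
- carriage (a joint): carriage travel in m: 0 parked, grows towards the hood. A sprung detent holds it at first: 8 to 20 N breaks it free within 3 mm; it is past the detent by about 10 mm and may jump ahead by up to 20 mm. Then it slides with about 3 N friction and stays where left; mass 0.6 kg. The end stop stops it somewhere between 0.144 and 0.164, different each time.
- home_pin (a joint): travel in m of the pin in the hidden end stop: 0 until the carriage arrives, pushed in over the carriage's last 6 mm against a spring of 0.5 to 1.2 N (too weak to move the carriage back); 0.006 when the carriage is fully home and can go no further. Out of sight inside the hood; home is felt as a firm stop.
- vial_a: a loose glass vial with blue cap, 23 mm across, 58 mm tall, standing beside the carriage on its +y side; origin at the centre of its underside
- vial_b: a vial like vial_a, on the -y side of the carriage
- vial_c: a vial like vial_a, near vial_b
- vial_rack: black block with twelve small blue-capped vials, 120 x 85 x 46 mm, at the left of the table; origin at the centre of its underside
- amber_bottle: amber glass bottle, 70 mm across, 140 mm tall, at the right; origin at the centre of its underside
- cap_jar: clear jar with blue lid, 72 mm across, 80 mm tall, at the left; origin at the centre of its underside
- tip_box: green box with clear lid, 110 x 75 x 64 mm, at the right; origin at the centre of its underside
There are look-alikes about, which are no part of the job. There is more than one size of the cassette; the job needs the larger.

How it is judged:
On the way, in this order (a step that is already met when the one before it is completed fails the run):
1. the cassette lies flat on the deck, cap towards the hood, while the carriage is still parked (less than 30 mm along) (angle between cassette's own z axis and vertical above 1.48 rad and z of cassette in the frame of deck between 0.012 and 0.028 m and x of cassette in the frame of deck between -0.0925 and -0.035 m and y of cassette in the frame of deck between -0.04 and 0.04 m and angle between the z axis of cassette and the x axis of sampler, either way round below 0.25 rad and value of joint carriage below 0.03 m), for 0.2 s.
2. the carriage has broken free and is more than 40 mm along (value of joint carriage above 0.04 m), for 0.05 s.
At the end, for the whole second after the job is handed in: Carriage fully home (hidden pin in by more than 4 of its 6 mm) and at rest; cassette at rest on its deck, flat within 5 degrees, lengthwise within 14 degrees, its origin 35 to 92 mm behind the deck's centre, within 40 mm sideways and 12 to 28 mm above the deck (angle between cassette's own z axis and vertical above 1.48 rad and z of cassette in the frame of deck between 0.012 and 0.028 m and x of cassette in the frame of deck between -0.0925 and -0.035 m and y of cassette in the frame of deck between -0.04 and 0.04 m and angle between the z axis of cassette and the x axis of sampler, either way round below 0.25 rad and value of joint home_pin above 0.004 m and velocity of joint carriage between -0.005 and 0.005 m/s and linear speed of cassette below 0.01 m/s); the robot touches nothing.
It fails at once if a bystander is shifted by more than 25 mm or knocked over (distance of any of vial_a, vial_b, vial_c, vial_rack, amber_bottle, cap_jar, tip_box from where it was at the start of the episode above 0.025 m or angle between any of vial_a, vial_b, vial_c, vial_rack, amber_bottle, cap_jar, tip_box's own z axis and vertical above 0.5 rad).
It fails at once if the sampler or its carriage is pushed or hit with more than 45 N (rammed) (contact force between any of the fingers, the arm and sampler above 45 N).
It fails at once if the carriage shoots along faster than 0.8 m/s (velocity of joint carriage above 0.8 m/s).
It also fails if it takes over 51 s, if anything falls off the work surface, if the arm or the gripper's body presses on something with over 40 N, if the wrist force passes 120 N, or if a joint passes its speed limit or range.

### The arm

A 6-joint arm with a two-finger parallel gripper is mounted at the origin on the work surface. World frame = base frame: x ahead of the robot, y to its left, z up, the work surface at z = 0. Lengths are in m, angles in rad, forces in N, time in s.
With the tool pointing down it reaches from about 0.275 to 0.875 m from the base axis. Payload 12.5 kg.
Tool frame: the origin (TCP) lies midway between the tips of the shut fingers; the grasp point (between the pads) lies 19 mm behind it (robot.grip_point_offset is the z of the grasp point in the tool frame, in m); z points along the fingers, y is the direction in which the jaws open and shut (so a half turn about z gives the same grasp; the last joint's range is limited). The gripper opens to 85 mm and grips with 20 to 120 N. Pads are 22 mm wide; open, the fingers measure 114 mm over their backs; the gripper's body (76 mm by 85 mm) begins 54 mm behind the grasp point. The pads swing forward as they close: fully open they stand 13 mm farther back than shut.
Start: joints at [-1.417, 0.351, 1.652, -0, 1.139, -0.085], TCP at [0.13, -0.534, 0.231] pointing down, gripper open.
Joint ranges: [-2.75, 2.75], [-0.79, 2.1], [0.01, 2.65], [-1.57, 4.71], [0.07, 3.14], [-2.87, 2.87]. Speed limits (rad/s): [2.22, 2.22, 2.79, 3.14, 3.14, 3.14].

### API

Orientations are given as a unit quaternion [x, y, z, w].
In Python, from plant import robot gives the robot as it stands. The module is installed in compiled form; this text tells all that it offers. Calls block until the motion is done:
- robot.movep(position, orientation): joint-space move of the TCP to a pose.
- robot.servo_line(position, velocity=0.15, orientation=None, stop_force=None): straight line of the TCP; orientation=None keeps the orientation; velocity is the mean speed in m/s. With stop_force (N) it stops when the force on the tool has changed by that much, and returns True; else False.
- robot.move_j(angles): joint-space move.
- robot.gripper_to(opening, strength=None): finger opening in m; strength is the grip in N (None keeps the last); returns when the fingers have stopped.
- robot.wait(seconds).
- robot.ik(position, orientation): joint angles nearest the present ones, or None.
- robot.observe(): the state.
- robot.capture(name): name is "side" or "top" or "wrist"; returns a dict with "image" (480x640x3 uint8, red, green, blue), "depth" (480x640 float32, m along the optical axis (not along the pixel's ray), 0 where there is no reading), "fovy" (degrees; the focal length in pixels is half the picture's height over the tangent of half this angle, whatever the lens; pixels are square), "cx", "cy" (the principal point, pixels), "world_to_cam" (4x4, takes a point from world to camera coordinates). Camera axes: x right, y up, looking along -z (the intrinsics and any distortion apply to the point x, -y, -z); pixel columns grow to the right and rows downward; lengths in m; the calibration is good to about 2 mm. The wrist camera is an equidistant fisheye: a pixel r from the principal point sees the ray r / f radians off the axis. A picture is of the moment at which its call begins.
A pose or a line that the arm cannot do raises robot.Unreachable and nothing moves.
- robot.sign_off(): hands the job in, once; it reports no verdict.
The state is a dict: "t": time; "qpos": joint angles; "qd": joint speeds; "tau": joint torques, N m; "tool_pos": TCP position; "orientation": TCP orientation; "wrist_force": force on the tool from outside, world axes, zero at the start; "moment": the same for the moment, N m; "opening": finger opening in m.
Only numpy, scipy, OpenCV 4.12 (cv2) and the standard library are available. Lean on these libraries where they do the work, as an engineer would, in place of code of your own. Each camera call takes 0.05 s, during which the arm holds its last target. There are 200 camera calls.

## Working session

There is one attempt and no reset: what is moved stays moved. The work goes in short steps, each a Python script; the robot and the scene stay as the last script left them, time stands still between calls to the robot, and variables do not carry over. Pictures are saved under pics/ and viewed, about 8 in all and at most 12, crops included, and the job is handed in when it is done.

```bash
mkdir -p pics; cat > h.py <<'E'
import numpy as np, cv2
from plant import robot
def cap(n):
    c=robot.capture(n); np.savez(f'pics/{n}.npz',**{k:np.asarray(v) for k,v in c.items()}); return c
def pts(c):  # world point per pixel (pinhole cams)
    d=c['depth'];h,w=d.shape;f=h/2/np.tan(np.radians(float(c['fovy']))/2)
    u,v=np.meshgrid(np.arange(w),np.arange(h))
    P=np.stack([(u-c['cx'])/f*d,-(v-c['cy'])/f*d,-d,np.ones_like(d)],-1)
    return (P@np.linalg.inv(c['world_to_cam']).T)[...,:3]
E
python3 - <<'E'
from h import *
for n in('top','side'):
    c=cap(n); cv2.imwrite(f'pics/{n}0.png',c['image'][...,::-1]); print(n,c['fovy'],c['cx'],c['cy'],np.round(np.linalg.inv(c['world_to_cam']),3).tolist(),(c['depth']>0).mean())
print(robot.observe()['t'])
E
```

```text
top 45.59947931574243 322.5798428955883 240.27061880027358 [[-0.028, 0.99, -0.136, 0.397], [-1.0, -0.026, 0.017, 0.002], [0.013, 0.137, 0.991, 1.365], [0.0, 0.0, 0.0, 1.0]] 0.9958951822916666
side 42.341470017220345 319.6910671501632 239.29835489340363 [[-0.705, 0.49, -0.512, -0.11], [-0.709, -0.488, 0.509, 0.665], [-0.0, 0.722, 0.691, 1.005], [0.0, 0.0, 0.0, 1.0]] 0.9960188802083333
0.1
```

View pics/top0.png

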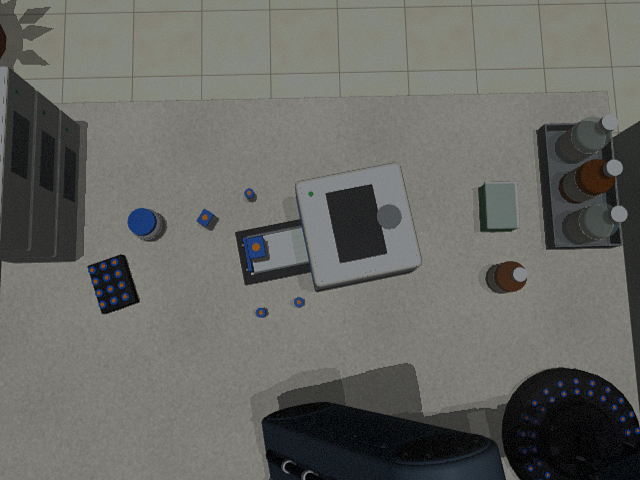

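View pics/side0.png

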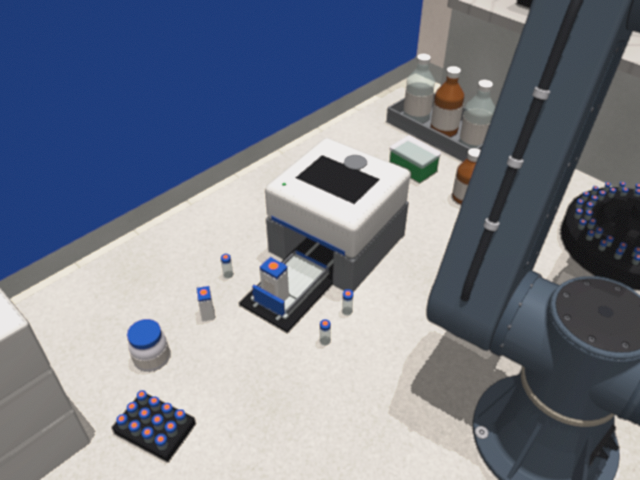

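The top view shows two cassettes. The one at (256,246) stands in the carriage well behind the blue plate at (250,255). The other, at (206,218), is a smaller look-alike loose on the table. The vials are at (250,194), (299,301) and (262,312), and the hood's middle is near (358,226). I'll measure these and confirm with a crop.

```bash
python3 - <<'E'
from h import *
for n,box in(('top',(225,180,345,325)),('side',(190,230,370,350))):
    c=dict(np.load(f'pics/{n}.npz')); P=pts(c); I=c['image']; x0,y0,x1,y1=box
    hsv=cv2.cvtColor(I,cv2.COLOR_RGB2HSV)
    m=((hsv[...,0]>100)&(hsv[...,0]<130)&(hsv[...,1]>120)&(hsv[...,2]>60)).astype(np.uint8)
    if n=='side': m[:225]=0
    k,L,S,C=cv2.connectedComponentsWithStats(m)
    for i in range(1,k):
        if S[i,4]>15 and 100<C[i][0]<380:
            q=P[L==i]; print(n,'blue',C[i].round(),S[i,4],np.median(q,0).round(4),np.percentile(q[:,2],[5,95]).round(3))
    if n=='top':
        Z=P[...,2]
        h=((Z>.185)&(Z<.203)).astype(np.uint8);h[:,:280]=0;h[:,430:]=0;h[300:]=0
        q=P[h>0][:,:2].astype(np.float32); r=cv2.minAreaRect(q);print('hood',r,cv2.boxPoints(r).round(4).tolist())
        b=((hsv[...,2]<60)&(Z<.02)&(Z>.006)).astype(np.uint8);b[:,:230]=0;b[:,320:]=0;b[:210]=0;b[295:]=0
        r=cv2.minAreaRect(P[b>0][:,:2].astype(np.float32));print('bed',r,cv2.boxPoints(r).round(4).tolist(),b.sum())
        t=((Z>.108)&(Z<.122)).astype(np.uint8);t[:,:235]=0;t[:,275:]=0;t[:225]=0;t[275:]=0
        q=P[t>0];r=cv2.minAreaRect(q[:,:2].astype(np.float32));print('cassette top',r,t.sum(),q[:,2].mean())
    a=cv2.resize(I[y0:y1,x0:x1],None,fx=4 if n=='side' else 3.5,fy=4 if n=='side' else 3.5,interpolation=2)
    cv2.imwrite(f'pics/{n}crop.png',a[...,::-1])
E
```

```text
top blue [249. 193.] 47 [0.6931 0.1493 0.0569] [0.053 0.061]
top blue [141. 221.] 575 [0.6291 0.3926 0.0791] [0.075 0.083]
top blue [204. 217.] 128 [0.6353 0.2503 0.0695] [0.066 0.073]
top blue [253. 249.] 389 [0.556  0.1378 0.1127] [0.055 0.117]
top blue [114. 262.] 35 [0.5413 0.4639 0.0428] [0.024 0.049]
top blue [103. 266.] 35 [0.5325 0.4904 0.0438] [0.022 0.048]
top blue [118. 273.] 38 [0.5143 0.4555 0.044 ] [0.036 0.047]
top blue [106. 277.] 36 [0.5056 0.4809 0.0431] [0.04  0.046]
top blue [121. 285.] 36 [0.4884 0.4475 0.0433] [0.026 0.047]
top blue [110. 289.] 40 [0.4792 0.4727 0.0427] [0.024 0.048]
top blue [125. 296.] 38 [0.4608 0.4377 0.0429] [0.035 0.048]
top blue [113. 300.] 37 [0.4531 0.4632 0.0437] [0.035 0.048]
top blue [299. 302.] 57 [0.4371 0.0383 0.0576] [0.053 0.062]
top blue [102. 304.] 31 [0.4449 0.4875 0.0422] [0.03  0.048]
top blue [261. 312.] 53 [0.4165 0.1253 0.0565] [0.053 0.062]
hood ((0.5931199193000793, -0.09137320518493652), (0.22919867932796478, 0.22899112105369568), 10.212638854980469) [[0.46000000834465027, 0.0010000000474974513], [0.5005999803543091, 
[... 1147 characters left out ...]
437] [0.038 0.048]
side blue [153. 402.] 57 [0.5126 0.4574 0.0431] [0.025 0.048]
side blue [133. 408.] 58 [0.5304 0.489  0.0438] [0.024 0.048]
side blue [166. 409.] 59 [0.4863 0.4483 0.0431] [0.025 0.047]
side blue [144. 413.] 83 [0.5082 0.479  0.0432] [0.024 0.047]
side blue [179. 416.] 56 [0.4592 0.4405 0.0435] [0.024 0.048]
side blue [157. 419.] 84 [0.4835 0.47   0.0419] [0.024 0.047]
side blue [123. 420.] 59 [0.5223 0.5137 0.0425] [0.025 0.047]
side blue [134. 425.] 86 [0.5014 0.505  0.042 ] [0.023 0.047]
side blue [170. 426.] 91 [0.4564 0.4628 0.0423] [0.023 0.047]
side blue [147. 432.] 89 [0.4737 0.4967 0.0433] [0.023 0.046]
side blue [160. 439.] 93 [0.4461 0.4878 0.0423] [0.023 0.047]
```

View pics/topcrop.png

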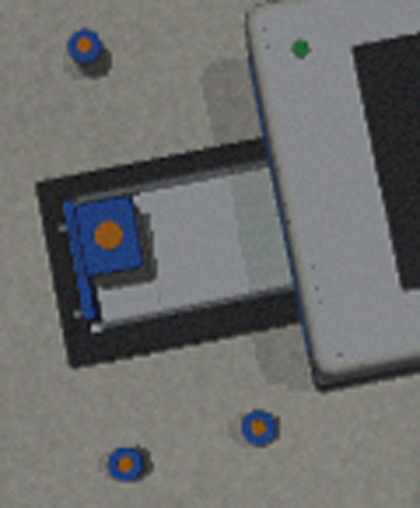

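The crop confirms the tall cassette: its top measures 36×46 mm at 114 mm up. The rail's yaw is about -79.8°. The hood and bed both put the sampler origin at about (0.5485, 0.159). Next I check that the tilted poses are reachable, then approach.

```bash
cat >> h.py <<'E'
from scipy.spatial.transform import Rotation as R
a=np.radians(10.1); D=np.array([np.sin(a),-np.cos(a),0]); LFT=np.array([np.cos(a),np.sin(a),0]); Z=np.array([0,0,1.]); O=np.array([.5485,.159,0])
def W(x,y,z): return (O+x*D+y*LFT+z*Z).tolist()
def S(p): p=np.array(p)-O; return np.round([p@D,p@LFT,p[2]],4)
def ori(tilt,s=1):
    t=np.radians(tilt); z=np.sin(t)*D-np.cos(t)*Z; y=s*LFT; return R.from_matrix(np.stack([np.cross(y,z),y,z],1)).as_quat().tolist()
E
python3 - <<'E'
from h import *
for s in(1,-1):
    q=ori(45,s)
    print(s,[None if (j:=robot.ik(W(*p),q)) is None else np.round(j,2).tolist() for p in((-.08,.004,.4),(-.05,.004,.097),(.06,.004,.097),(-.04,0,.033),(.16,0,.033))])
E
```

```text
1 [[0.63, 0.49, 1.22, -0.71, 1.78, 0.42], [0.58, 0.78, 1.52, -0.74, 1.31, 0.78], [0.42, 0.72, 1.64, -0.84, 1.17, 0.74], [0.57, 0.87, 1.54, -0.77, 1.22, 0.85], [0.25, 0.8, 1.72, -1.0, 1.0, 0.8]]
-1 [[0.63, 0.49, 1.22, -0.71, 1.78, -2.72], [0.58, 0.78, 1.52, -0.74, 1.31, -2.36], [0.42, 0.72, 1.64, -0.84, 1.17, -2.4], [0.57, 0.87, 1.54, -0.77, 1.22, -2.29], [0.25, 0.8, 1.72, -1.0, 1.0, -2.34]]
```

```bash
python3 - <<'E'
from h import *
q=ori(45); o=robot.observe()
robot.gripper_to(0.0)
robot.movep([.13,-.534,.42],o['orientation'])
robot.movep(W(-.08,.004,.42),q)
robot.servo_line(W(-.06,.004,.098),velocity=.15)
o=robot.observe(); print(o['t'],S(o['tool_pos']),o['wrist_force'],o['opening'])
c=cap('side'); I=c['image'][160:340,170:410]; cv2.imwrite('pics/s1.png',cv2.resize(I,None,fx=3,fy=3,interpolation=2)[...,::-1])
E
```

```text
7.0417 [-0.0601  0.0043  0.0985] [ 0.20777015  0.58754079 -0.02966119] 0.00016726225266785273
```

View pics/s1.png

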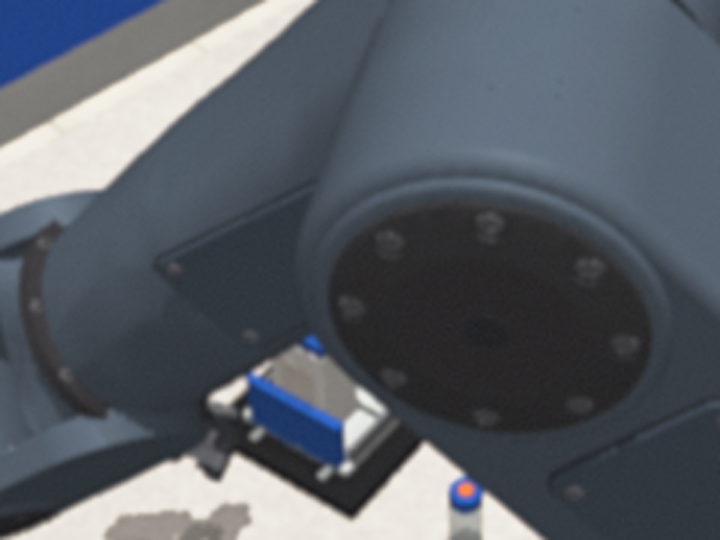

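The arm hides most of the side view; the plate (300,415), well and vial_c (465,495) look undisturbed, and there is no contact force. Now I tip the cassette in short steps.

```bash
python3 - <<'E'
from h import *
for x in (-.02,-.005,.01,.025,.04,.052):
    hit=robot.servo_line(W(x,.004,.098),velocity=.05,stop_force=15)
    o=robot.observe(); print(round(o['t'],2),S(o['tool_pos']),(np.array(o['wrist_force'])@np.stack([D,LFT,Z]).T).round(2),hit)
    if hit: break
robot.wait(.3)
robot.servo_line(W(-.01,.004,.13),velocity=.15)
robot.servo_line(W(-.09,.0,.16),velocity=.15)
print(robot.observe()['t'])
for n in('top','side'):
    c=cap(n); cv2.imwrite(f'pics/{n}2.png',c['image'][...,::-1])
t=cv2.imread('pics/top2.png')[180:325,225:345];s=cv2.imread('pics/side2.png')[220:350,200:370]
t=cv2.resize(t,(400,483));s=cv2.resize(s,(400,306));s=cv2.copyMakeBorder(s,0,177,0,0,0)
cv2.imwrite('pics/c2.png',np.hstack([t,s]))
E
```

```text
8.04 [-0.0202  0.004   0.098 ] [ 0.63 -0.65 -0.17] False
8.49 [-0.0047  0.004   0.098 ] [-0.07  0.6  -0.12] False
8.94 [0.0103 0.004  0.098 ] [-1.57 -0.25 -0.85] False
9.39 [0.0253 0.0039 0.098 ] [ 0.1  -0.5  -0.14] False
9.84 [0.0403 0.004  0.098 ] [ 0.04 -0.74 -0.02] False
10.23 [0.0523 0.0039 0.098 ] [-0.61  0.46  0.87] False
11.8667
```

View pics/c2.png

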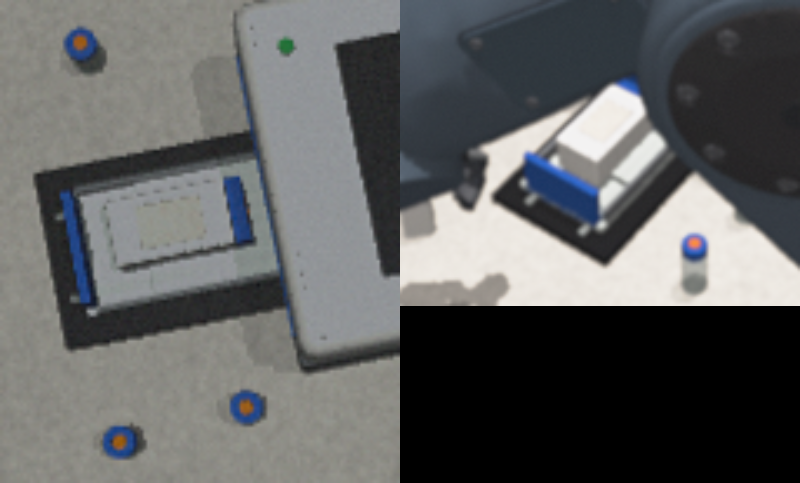

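The cassette lies on the deck with its cap towards the hood, at (180,222) in the left half. The carriage is still parked and the vials stand. I check its position in numbers, then do the breakaway push.

```bash
python3 - <<'E'
from h import *
c=dict(np.load('pics/top.npz')); P=pts(c)-O; x=P@D; y=P@LFT
m=(x>.015)&(x<.139)&(abs(y)<.05)&(P[...,2]>.055)&(P[...,2]<.075)
r=cv2.minAreaRect(np.stack([x[m],y[m]],1).astype(np.float32)); print('cassette',r,'z',np.percentile(P[m][:,2],[5,50,95]).round(4))
ok=.05<r[0][0]<.11 and abs(r[0][1])<.03
F=lambda o:(np.array(o['wrist_force'])@np.stack([D,LFT,Z]).T).round(2)
if ok:
    robot.servo_line(W(-.04,0,.034),velocity=.12); o=robot.observe(); print(o['t'],S(o['tool_pos']),F(o))
    for xx in np.arange(-.012,.0221,.004):
        hit=robot.servo_line(W(xx,0,.034),velocity=.03,stop_force=28)
        o=robot.observe(); print(round(o['t'],2),S(o['tool_pos']),F(o),hit)
        if hit: break
    c=cap('top'); cv2.imwrite('pics/top3.png',cv2.resize(c['image'][180:325,225:345],(480,580))[...,::-1])
E
```

```text
cassette ((0.07748362421989441, 0.00398147851228714), (0.04675726592540741, 0.0946379229426384), 89.95629119873047) z [0.0589 0.0634 0.0675]
13.25 [-0.0404  0.0004  0.0347] [-0.26  0.53 -0.56]
14.33 [-0.0121  0.      0.034 ] [ 1.12  0.12 -0.22] False
14.62 [-0.0078 -0.      0.034 ] [-0.16  0.47  0.51] False
14.9 [-0.004   0.0001  0.034 ] [-1.24  0.08 -0.33] False
15.18 [-0.0005  0.0001  0.034 ] [-6.42 -0.22  0.54] False
15.47 [ 0.0042 -0.0001  0.034 ] [ 0.06  0.33 -0.47] False
15.75 [ 0.0083 -0.      0.034 ] [1.01 1.11 0.18] False
16.03 [ 0.0122 -0.      0.034 ] [ 0.16 -0.16  0.71] False
16.32 [ 0.0162 -0.      0.034 ] [-0.21 -0.27 -0.75] False
16.6 [0.0203 0.     0.034 ] [-0.69 -0.25  0.25] False
```

View pics/top3.png

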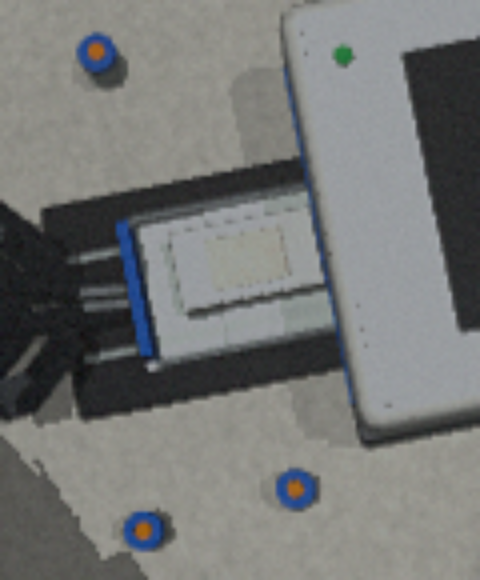

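The detent is broken: the plate has jumped ahead to (138,288) and the cassette is still flat behind it. I continue gently until the firm stop.

```bash
python3 - <<'E'
from h import *
F=lambda o:(np.array(o['wrist_force'])@np.stack([D,LFT,Z]).T).round(2)
robot.servo_line(W(.035,0,.034),velocity=.03,stop_force=12)
for xx,v in((.06,.04),(.09,.04),(.12,.04),(.13,.02),(.138,.02),(.146,.02),(.154,.02),(.162,.02)):
    hit=robot.servo_line(W(xx,0,.034),velocity=v,stop_force=10)
    o=robot.observe(); print(round(o['t'],2),S(o['tool_pos']),F(o),hit)
    if hit: break
c=cap('top'); cv2.imwrite('pics/top4.png',cv2.resize(c['image'][180:325,225:345],(480,580))[...,::-1])
E
```

```text
18.07 [ 0.0602 -0.      0.034 ] [ 0.2  -0.7  -1.06] False
18.98 [ 0.0902 -0.      0.034 ] [0.82 0.65 0.4 ] False
19.88 [ 0.1201 -0.      0.034 ] [-0.52 -0.22 -0.36] False
20.52 [ 1.302e-01 -1.000e-04  3.400e-02] [ 0.71 -0.25  0.53] False
21.07 [ 0.1382 -0.      0.034 ] [0.71 0.03 0.13] False
21.62 [ 0.1462 -0.      0.034 ] [ 0.14  0.33 -0.52] False
21.93 [0.1491 0.     0.0339] [-5.19 -0.66  3.55] True
```

View pics/top4.png

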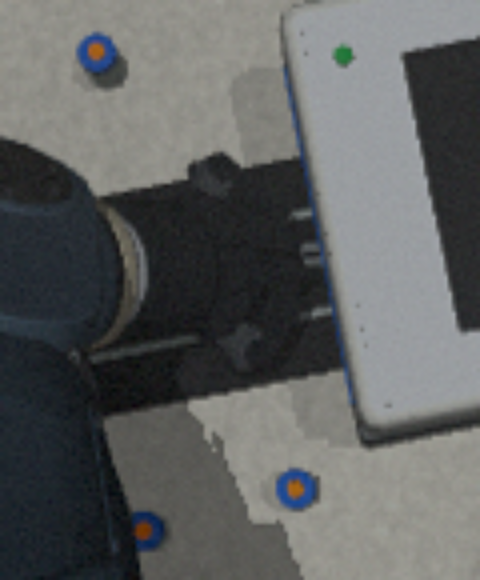

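A firm stop came at TCP x = 0.149, about 0.152 of travel, which is inside the expected 0.144–0.164. I must rule out that it was the gripper touching the hood, so I press again moderately and use the moment to see where the contact is.

```bash
python3 - <<'E'
from h import *
B=np.stack([D,LFT,Z]).T
def pr(t):
    o=robot.observe(); print(t,round(o['t'],2),S(o['tool_pos']),(np.array(o['wrist_force'])@B).round(2),(np.array(o['moment'])@B).round(3))
pr('now')
robot.servo_line(W(.14,0,.034),velocity=.05); robot.wait(.2); pr('free')
h=robot.servo_line(W(.157,0,.034),velocity=.02,stop_force=15); pr(h); robot.wait(.2); pr('held')
robot.servo_line(W(.14,0,.034),velocity=.05); robot.wait(.2); pr('free')
c=cap('wrist'); cv2.imwrite('pics/w5.png',c['image'][...,::-1])
E
```

```text
now 21.98 [0.1491 0.     0.0338] [-4.36 -0.96  4.14] [-0.046  0.452 -0.072]
free 22.51 [ 1.401e-01 -1.000e-04  3.390e-02] [ 0.1   1.02 -0.03] [-0.044  0.313  0.   ]
True 23.07 [1.491e-01 1.000e-04 3.380e-02] [-6.04 -0.11  3.25] [-0.061  0.555 -0.09 ]
held 23.27 [1.492e-01 1.000e-04 3.380e-02] [-5.78 -1.34  4.79] [-0.097  0.439 -0.133]
free 23.8 [ 0.1401 -0.      0.0339] [-0.07  0.07  0.6 ] [-0.051  0.373  0.012]
```

View pics/w5.png

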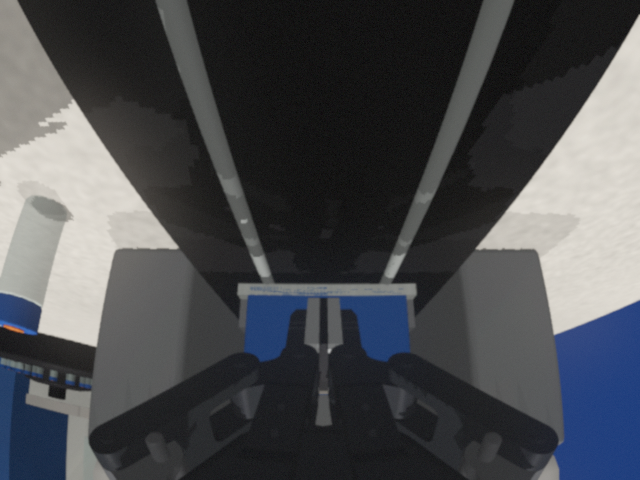

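The wrist view shows the fingertips about to meet the plate (blue, rows 295–355, columns 245–410), centred, with the body clear. The moment sign also fits a tip contact. I read the plate's position from the wrist depth, then back out.

```bash
python3 - <<'E'
from h import *
B=np.stack([D,LFT,Z]).T
def wpts(c):
    d=c['depth'];f=240/np.tan(np.radians(float(c['fovy']))/2); v,u=np.indices(d.shape)
    a,b=u-c['cx'],v-c['cy']; r=np.hypot(a,b)+1e-9; t=r/f
    P=np.stack([d*np.tan(t)*a/r,-d*np.tan(t)*b/r,-d,np.ones_like(d)],-1)
    return ((P@np.linalg.inv(c['world_to_cam']).T)[...,:3]-O)@B
def show(c):
    X=wpts(c); I=c['image'].astype(int); m=(I[...,2]>I[...,0]+50)&(c['depth']>0)&(abs(X[...,1])<.045)&(X[...,2]<.063)&(X[...,2]>.012)
    q=X[m]; print('plate',m.sum(),np.percentile(q,[5,50,95],0).round(4).tolist())
show(dict(np.load('pics/wrist.npz')))
robot.servo_line(W(.09,0,.034),velocity=.1)
c=cap('wrist'); show(c); cv2.imwrite('pics/w6.png',c['image'][...,::-1])
X=wpts(c); m=(X[...,0]>.13)&(X[...,0]<.16)&(abs(abs(X[...,1])-.09)<.015)&(X[...,2]>.02)&(X[...,2]<.1)
print('hood front x',np.median(X[m],0).round(4), m.sum())
E
```

```text
plate 5957 [[0.1546, -0.0349, 0.0205], [0.1557, 0.0148, 0.0333], [0.1568, 0.0385, 0.0482]]
plate 2045 [[0.1545, -0.0361, 0.0204], [0.1556, 0.0248, 0.031], [0.1568, 0.0394, 0.0429]]
hood front x [ 0.1413 -0.0754  0.0443] 6912
```

View pics/w6.png

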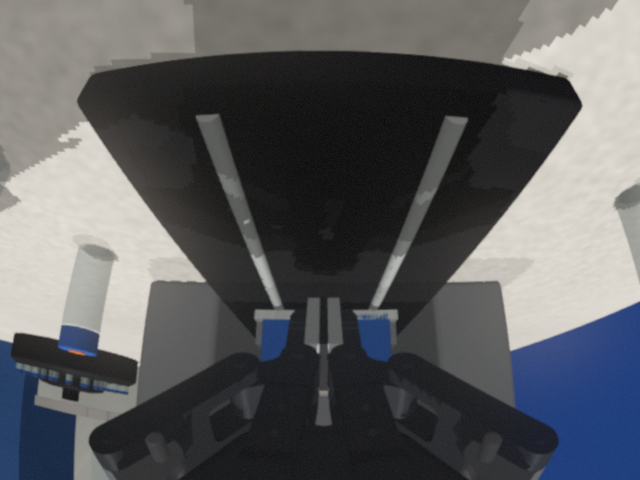

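The plate face measures x≈0.1545–0.156, so the fingertip (about 5 mm ahead of the TCP) was on the plate when it stopped. To settle it, I press once more at 49° tilt, which has more hood clearance. The same stop would prove it is the end stop. Then I retreat and look at the cassette over the plate.

```bash
python3 - <<'E'
from h import *
B=np.stack([D,LFT,Z]).T
def pr(t):
    o=robot.observe(); print(t,round(o['t'],2),S(o['tool_pos']),(np.array(o['wrist_force'])@B).round(2),(np.array(o['moment'])@B).round(3))
robot.servo_line(W(.10,0,.034),velocity=.1,orientation=ori(49))
robot.servo_line(W(.14,0,.034),velocity=.06)
h=robot.servo_line(W(.162,0,.034),velocity=.02,stop_force=18); pr(h)
robot.servo_line(W(.09,0,.034),velocity=.1)
robot.servo_line(W(.03,0,.085),velocity=.15,orientation=ori(60)); robot.wait(.2); pr('back')
c=cap('wrist'); cv2.imwrite('pics/w7.png',c['image'][...,::-1])
E
```

```text
True 26.26 [1.497e-01 1.000e-04 3.380e-02] [-6.96 -1.49  3.26] [-0.152  0.553 -0.15 ]
back 27.88 [ 0.0309 -0.0002  0.0848] [ 0.71 -0.82  0.19] [ 0.     0.426 -0.048]
```

View pics/w7.png

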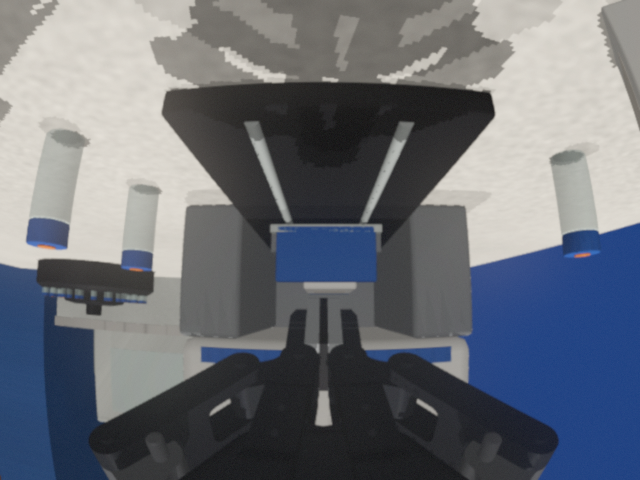

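The stop is the same at the new tilt (0.1497 against 0.1491), so it is the end stop. The view shows the plate just inside the hood at (327,255), the flat cassette's white end over the plate top at (330,287), and all three vials standing. I retreat and hand in.

```bash
python3 - <<'E'
from h import *
robot.servo_line(W(-.08,0,.25),velocity=.15); robot.wait(.5)
o=robot.observe(); print(o['t'],S(o['tool_pos']),np.round(o['wrist_force'],2))
robot.sign_off()
E
```

```text
29.9083 [-0.08  0.    0.25] [-0.22 -0.69 -0.75]
the job is handed in; nothing more can be done
```

The job is handed in at t = 29.9 s. The cassette is tipped flat onto the deck and the carriage is pushed home under the hood. The robot is touching nothing; no verdict was reported.

- **Tipping:** I pushed the larger cassette high on its back. It fell flat with the cap towards the hood while the carriage was still parked. Its origin measured about 70 mm behind the deck centre and 4 mm sideways, and its top was 63 mm up.
- **Pushing:** The plate broke free with only about 6 N seen in my readings. That is below the stated 8–20 N, but the readings came only every 4 mm and so probably missed the peak. The carriage jumped ahead, and I then slid it slowly to a firm stop.
- **Checking home:** I pressed again, stopping at force changes of 10, 15 and 18 N and at two tilts. It stopped at the same place within 0.6 mm. The wrist depth put the plate face at about 154–156 mm, inside the expected 144–164 mm. The hidden pin itself could not be seen.
- **Last view:** The wrist picture showed the plate just inside the hood, the cassette lying flat behind it and all three vials standing. I did not re-measure the cassette's position once it was under the hood, nor the rack, bottle, jar and tip box at the end.

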